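# Empty the grinding bowl and hold it locked in the mill's bayonet holder

## Robot

A 6-joint arm with a two-finger parallel gripper is mounted at the origin on a cart in front of the work surface, level with it; the furniture and walls round the work are solid. World frame = base frame: x ahead of the robot, y to its left, z up, the work surface at z = 0. Lengths are in m, angles in rad, forces in N, time in s.
With the tool pointing down it reaches from about 0.375 to 0.975 m from the base axis. Payload 3.8 kg.
Tool frame: the origin (TCP) lies at the very end of the fingers, on their centre line; the grasp point (between the pads) lies 19 mm behind it; z points along the fingers, y is the direction in which the jaws open and shut (so a half turn about z gives the same grasp; the last joint's range is limited). The gripper opens to 85 mm and grips with 20 to 120 N. Pads are 22 mm wide; open, the fingers measure 114 mm over their backs; the gripper's body (76 mm by 85 mm) begins 54 mm behind the grasp point. The pads swing forward as they close: fully open they stand 13 mm farther back than shut.
Start: joints at [1.271, 0.264, 1.604, -0, 1.274, -0.037], TCP at [0.175, 0.652, 0.231] pointing down, gripper open.
Joint ranges: [-2.63, 2.63], [-0.94, 2.18], [0.31, 2.57], [-1.31, 4.45], [0, 2.66], [-2.55, 2.55]. Speed limits (rad/s): [2.57, 2.57, 3.14, 3.14, 3.14, 3.14].

## Interface

Orientations are given as a rotation vector (axis times angle).
In Python, from workcell import bot, viewer, finish_job gives the robot as it stands.
- The arm moves only by the tool servo_tool, never from a script. Its argument "plan" is a list that holds one entry, the list of rows, each a list of 6 numbers: the shift along the tool's x, y, z in cm, then the turn, a rotation vector about the tool's x, y, z in degrees. A call has 1 to 20 rows; each row is the pose to reach, as a shift and turn from the pose measured when the call began, along the tool's axes at that moment; what a row does not reach only later rows make up. A row lasts 1/12 s, in which the tool goes at most 41.7 mm and 7.16 degrees, less where a joint would pass 70% of its speed; a pose out of reach is approached as far as the arm can. A call with a gripper value outside its range is refused whole. "claw" is the finger opening in cm, from 0 to 8.54, set as the call begins (left out, the last holds). The fingers move at their own pace and stop on an object; "grip_force" is the grip in N (left out, the last holds). Time passes only in rows, so rows that repeat a pose let the fingers close. It gives the time, the measured TCP pose, the force and the opening at its end, in the units of the state.
- bot.read_state(): the state, without advancing time (a new reading comes with each control period).
- viewer.read_camera(name): name is "scene" or "top" or "wrist"; returns a dict with "color" (384x512x3 uint8, red, green, blue), "fx", "fy", "cx", "cy" (pixels), "eye" and "rotation" of the camera in the world; the wrist camera has in their place "T_tool_cam" (4x4, takes a point from camera to tool coordinates, whose origin is the TCP and whose axes are the flange's). Camera axes: x right, y down, z forward; pixel columns grow to the right and rows downward; lengths in m; the calibration is good to about 2 mm. A picture is of the moment at which its call begins: read the wrist's pose just before it. There is no depth.
- finish_job(): hands the job in, once; it reports no verdict.
The state is a dict: "time": time; "q": joint angles; "joint_vel": joint speeds; "joint_torque": joint torques, N m; "tool_pos": TCP position; "tcp_rot": TCP orientation; "wrist_force": force on the tool from outside, world axes, zero at the start; "torque": the same for the moment, N m; "width": opening from 0.0 (shut) to 1.0 (fully open).
Only numpy, scipy, OpenCV 4.12 (cv2) and the standard library are available. Lean on these libraries where they do the work, as an engineer would, in place of code of your own. Each camera call takes 0.05 s, during which the arm holds its last target.

## Task

Pick up the steel grinding bowl, tip its three steel balls out into the open metal tray and turn the bowl upright again. Then fit its two lugs down through the slots of the mill's bayonet holder, push it down against the spring until its shoulder sits on the collar, and only then twist it a quarter turn clockwise (seen from above) to the stop. Finish while still gripping it there, pressed fully home and turned to the stop, because it springs back if let go; leave the vial, the timer and the forceps where they are.

Things in the scene. Friction and masses are not known exactly. Their poses are not given: they have to be found in the camera images.
- bowl_mid (a point): centre of the loose steel grinding bowl, 0.22 kg, 62 mm high, upright at the start with the balls in it; z points out of its mouth. From 18 mm above its underside up it is a round body 58 mm across; two ribs (6 mm wide, standing out 3 mm) run up it at +x and -x. Grip it across y (58 mm), about 15 mm above this point, so that the fingertips clear the holder's collar
- bowl_rim (a point): centre of the bowl's mouth, 31 mm above bowl_mid. The cavity is a cone 26 mm deep, 53 mm across at the rim and 32 mm at its floor; the balls start to roll out when it is tipped about 70 degrees from upright, and 85 degrees or more empties it
- bowl_foot (a point): centre of the bowl's underside, 31 mm below bowl_mid. The bowl stands on a spigot 37 mm across and 18 mm high; the body's flat underside above it is the shoulder. At the spigot's foot two lugs stick out along +x and -x, straight below the ribs: 8 mm wide, 6 mm high, tips 25 mm from the axis
- ball0_center (a point): centre of a steel ball 14 mm across, 12 g, loose in the bowl at the start
- ball1_center (a point): centre of a second such ball
- ball2_center (a point): centre of a third such ball
- tray: open bare metal tray, loose, 0.6 kg; outside 170 mm along its x and 140 mm along its y, 40 mm high, walls and floor 3 mm. Origin: centre of its underside
- mill: low grey bench mill, fixed; base 135 mm (x) by 130 mm (y), 40 mm high, with a 72 mm high control block across its back, 67 to 117 mm from the origin along its +x. Origin: on the holder's axis, at the work surface
- holder (a point): mouth of the bayonet holder: on its upright axis, level with the top of its steel collar (48 mm above the work surface; collar 76 mm across, 8 mm thick). Round mouth 41 mm across with two slots about 12.5 mm wide along +x and -x, edges chamfered; the bowl's lugs may go in either way round. With the shoulder on the collar, the bowl's underside is 18 mm below this point
- plunger (a joint): how far the sprung plate under the bowl is pushed down, m: 0 at rest, when the plate is 10 mm below point holder and a bowl standing on it has its shoulder 8 mm above the collar; 0.008 when the shoulder sits on the collar. The spring takes 4 N to start and 8 N at 0.008. The bowl can turn only when pushed down by more than 4 mm
- turn_ring (a joint): how far the lugs have turned the sprung ring in the holder, rad: 0 at rest, 1.25 at the stop. The bowl turns clockwise seen from above (negative about z), some 80 degrees from the slots to the stop; the ring follows after the first 10 degrees or so and pushes back with 0.1 to 0.3 N m. The other way is blocked
- vial: small capped glass vial 21 mm across, 45 mm high, origin under its centre; a bystander, to be left alone
- bench_timer: flat white timer 62 x 64 x 18 mm, origin under its centre; a bystander, to be left alone
- forceps: steel forceps 131 mm long (along its y), 7 mm high, lying flat, origin under the centre; a bystander, to be left alone
Mind the look-alikes: they are no part of the job. Leave any blue look-alike of the part that bears bowl_mid alone.

How it is judged:
By the outcome, as a careful person would: the job done as asked, in the order asked, and still so for the second after the job is handed in, while the arm keeps its last pose, push and grip.
It also fails if it takes over 56 s, if anything falls off the work surface, if the arm or the gripper's body presses on something with over 40 N, if the wrist force passes 120 N, or if a joint passes its speed limit or range.

## Working session

There is one attempt and no reset: what is moved stays moved. The work goes in short steps, Python scripts to look and compute and a tool call to move; the robot and the scene stay as the last step left them, time stands still between calls to the robot, and variables do not carry over. Pictures are saved under pics/ and viewed, and the job is handed in when it is done.

Besides the shell and the picture viewer there is one more tool, called after "Emit:" as name(argument=value, ...), one argument or row to a line, values as JSON. servo_tool: Moves the arm, as the interface text tells. Its arguments: {"type":"object","properties":{"plan":{"type":"array"},"claw":{"type":"number"},"grip_force":{"type":"number"}},"required":["plan"]}

```bash
ls; mkdir -p pics
cat > h.py <<'E'
import numpy as np,cv2
from scipy.spatial.transform import Rotation as R
from workcell import bot,viewer
np.set_printoptions(precision=4,suppress=True)
def shot(n,f):
    s=bot.read_state();c=viewer.read_camera(n)
    cv2.imwrite('pics/'+f+'.png',c['color'][:,:,::-1])
    import pickle;pickle.dump((s,c),open('pics/'+f+'.pkl','wb'))
    return s,c
def load(f):
    import pickle;return pickle.load(open('pics/'+f+'.pkl','rb'))
def cam(s,c):
    if 'eye' in c: return np.array(c['eye']),np.array(c['rotation'])
    T=np.eye(4);T[:3,:3]=R.from_rotvec(s['tcp_rot']).as_matrix();T[:3,3]=s['tool_pos']
    M=T@np.array(c['T_tool_cam']);return M[:3,3],M[:3,:3]
def px2w(f,u,v,z):
    s,c=load(f);e,r=cam(s,c)
    d=r@np.array([(u-c['cx'])/c['fx'],(v-c['cy'])/c['fy'],1]);return e+d*(z-e[2])/d[2]
def w2px(f,p):
    s,c=load(f);e,r=cam(s,c);q=r.T@(np.array(p)-e);return np.array([c['cx']+c['fx']*q[0]/q[2],c['cy']+c['fy']*q[1]/q[2]])
def crop(f,u0,v0,u1,v1,k,g):
    im=cv2.imread('pics/'+f+'.png')[v0:v1,u0:u1];cv2.imwrite('pics/'+g+'.png',cv2.resize(im,None,fx=k,fy=k,interpolation=cv2.INTER_CUBIC))
E
python3 - <<'E'
from h import *
for n in ['scene','top','wrist']:
    s,c=shot(n,n+'0');print(n,cam(s,c)[0],cam(s,c)[1].tolist(),c['fx'],c['fy'],c['cx'],c['cy'])
print(s)
E
```

```text
pics
scene [ 0.0383 -0.8634  0.5931] [-1.9870080516367175, 0.6178348433877717, -0.3778888345961177] 391.48633747562025 391.48633747562025 256.428474524398 189.1477903247975
top [ 0.4145 -0.0182  1.1147] [-2.0685869279959923, 2.1484406049169893, -0.23517080253683564] 351.24112656287235 351.24112656287235 254.46923467502228 190.1970873684847
wrist [0.1087 0.6696 0.3729] [[0.25941179093808236, 0.929217465802677, 0.26317375243277136], [0.9657647645293356, -0.2490336129141665, -0.07266828216293693], [-0.0019855266031666105, 0.2730149462688188, -0.9620077425873139]] 343.2525541066785 343.2525541066785 256.2539116704362 186.61816777435797
{'time': 0.1, 'q': array([ 1.2711,  0.2647,  1.6053,  0.    ,  1.2737, -0.0369]), 'joint_vel': array([ 0.0007, -0.0018, -0.0029, -0.0009, -0.0004, -0.0013]), 'joint_torque': array([ -0.0002, -51.6718, -36.8584,  -0.0001,   0.0065,   0.    ]), 'tool_pos': array([0.1752, 0.6512, 0.2301]), 'tcp_rot': array([-0.4116, -3.1141,  0.0033]), 'wrist_force': array([-0.3796, -0.739 ,  0.3964]), 'torque': array([-0.0121, -0.0264, -0.008 ]), 'width': 0.9997041034973282}
```

Camera rotation is a rotation vector for fixed cameras; fix that.

```bash
sed -i "s/np.array(c\['rotation'\])$/(lambda a: R.from_rotvec(a).as_matrix() if a.shape==(3,) else a)(np.array(c['rotation']))/" h.py; grep -n rotation h.py
```

```text
13:    if 'eye' in c: return np.array(c['eye']),(lambda a: R.from_rotvec(a).as_matrix() if a.shape==(3,) else a)(np.array(c['rotation']))
```

View pics/scene0.png

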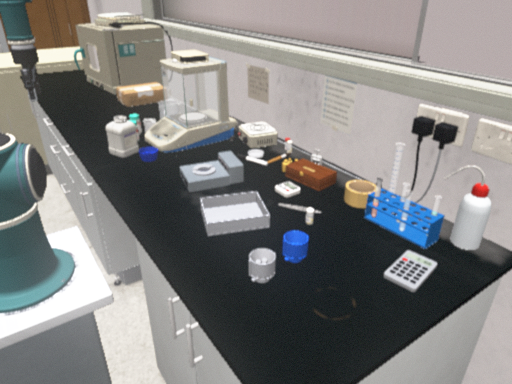

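View pics/top0.png

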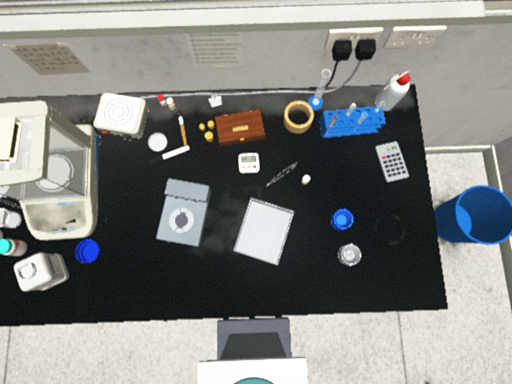

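View pics/wrist0.png

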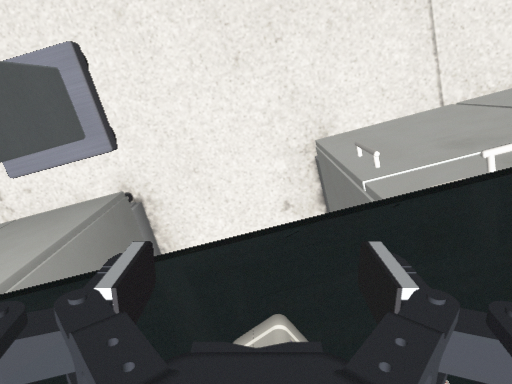

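Run:
```python
from h import *
crop('top0',310,195,390,275,8,'c1');crop('top0',145,170,305,270,5,'c2');crop('scene0',230,220,330,290,7,'c3');crop('scene0',170,140,280,240,6,'c4')
```

```text
(no output)
```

View pics/c1.png

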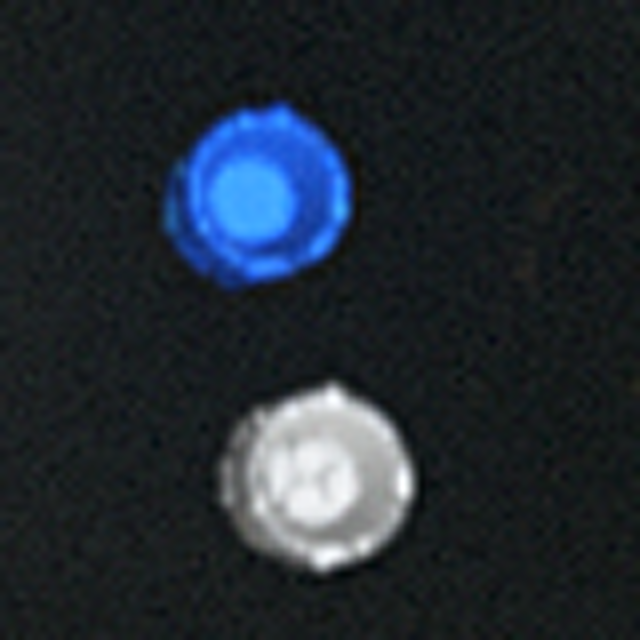

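View pics/c2.png

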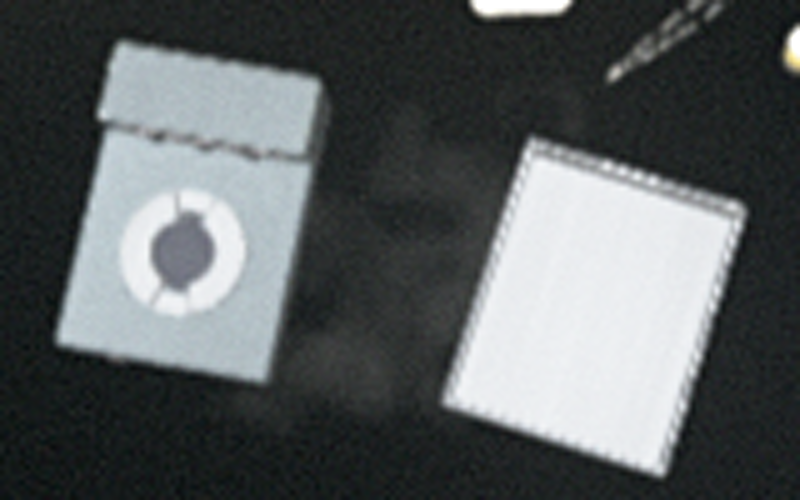

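View pics/c3.png

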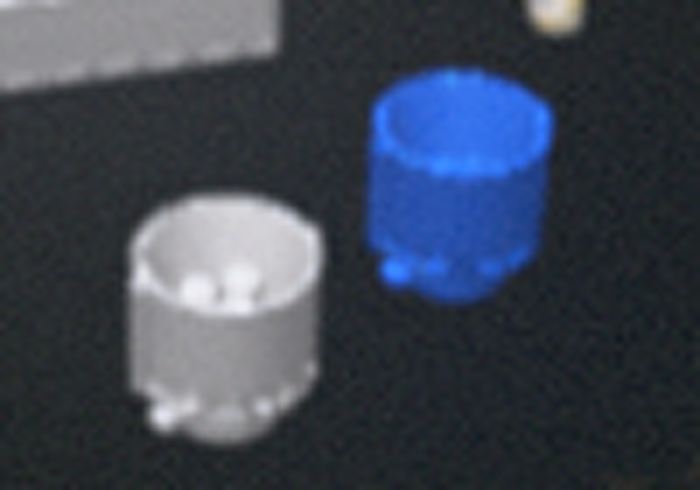

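View pics/c4.png

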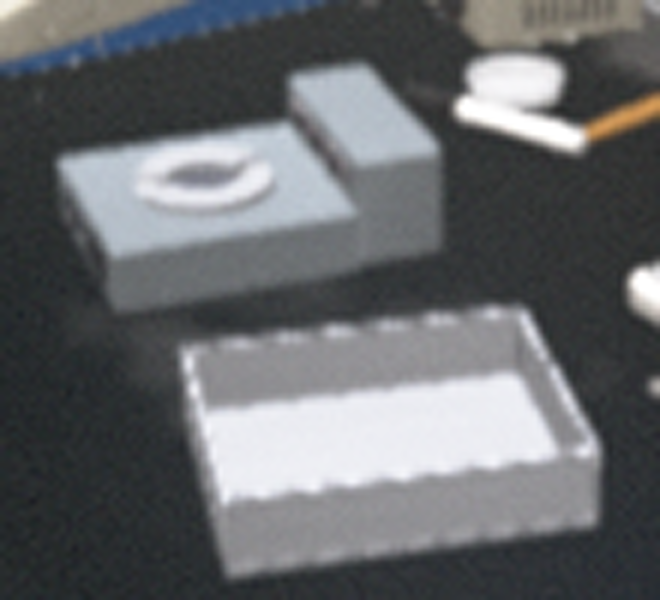

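Run:
```python
from h import *
P=lambda f,u,v,z:px2w('top0',u,v,z)
def c1(x,y,z): return P(0,310+(x+.5)/8-.5,195+(y+.5)/8-.5,z)
def c2(x,y,z): return P(0,145+(x+.5)/5-.5,170+(y+.5)/5-.5,z)
print('rim',c1(330,476,.062),'ribs',c1(335,390,.062),c1(323,563,.062))
print('blue',c1(270,190,.062))
print('holder',c2(182,252,.048),'edges',c2(119,252,.048),c2(246,252,.048),c2(182,188,.048),c2(182,316,.048))
print('slots',c2(195,212,.048),c2(172,290,.048))
b=[c2(57,346,.04),c2(268,382,.04)];print('mill front corners',b, np.linalg.norm(b[0]-b[1]))
t=[c2(527,138,.04),c2(746,207,.04),c2(664,475,.04),c2(443,405,.04)]
print('tray',t,np.mean(t,0),[np.linalg.norm(t[i]-t[(i+1)%4]) for i in range(4)])
m=[c2(118,40,.072),c2(323,78,.072),];print('block',m)
d=b[1]-b[0];print('mill yaw',np.degrees(np.arctan2(d[1],d[0]))+90)
print(w2px('scene0',[.4,-.25,.062]))
print(w2px('scene0',c1(330,476,.062)),w2px('scene0',c2(182,252,.048)))
```

```text
rim [ 0.443  -0.3047  0.062 ] ribs [ 0.4743 -0.3097  0.062 ] [ 0.4118 -0.2991  0.062 ]
blue [ 0.5497 -0.2924  0.062 ]
holder [0.5651 0.1996 0.048 ] edges [0.5666 0.238  0.048 ] [0.5636 0.1605 0.048 ] [0.6047 0.1998 0.048 ] [0.5261 0.1993 0.048 ]
slots [0.5895 0.1918 0.048 ] [0.5421 0.2055 0.048 ]
mill front corners [array([0.5116, 0.2767, 0.04  ]), array([0.4851, 0.1486, 0.04  ])] 0.13081058744866952
tray [array([ 0.6297, -0.0133,  0.04  ]), array([ 0.581 , -0.1472,  0.04  ]), array([ 0.421 , -0.0881,  0.04  ]), array([0.4673, 0.0431, 0.04  ])] [ 0.5247 -0.0514  0.04  ] [np.float64(0.14240488151641903), np.float64(0.17064458526829474), np.float64(0.13913071328261667), np.float64(0.17186990610735442)]
block [array([0.6939, 0.2348, 0.072 ]), array([0.6652, 0.1095, 0.072 ])]
mill yaw -11.700245869681268
[232.0513 249.7072]
[261.8834 255.4952] [203.4259 167.9057]
```

```bash
cat >> h.py <<'E'
def down(yawy):  # tool pointing down, tool y at world angle yawy deg
    a=np.radians(yawy);y=np.array([np.cos(a),np.sin(a),0]);z=np.array([0,0,-1.]);return np.column_stack([np.cross(y,z),y,z])
def rel(p,M,s=None):
    s=s or bot.read_state();r0=R.from_rotvec(s['tcp_rot']);
    return np.r_[r0.inv().apply(np.array(p)-s['tool_pos'])*100,np.degrees((r0.inv()*R.from_matrix(M)).as_rotvec())].round(2)
def st():
    s=bot.read_state();m=R.from_rotvec(s['tcp_rot']).as_matrix()
    print('t',s['time'],'q',s['q'],'p',s['tool_pos'],'F',s['wrist_force'],'T',s['torque'],'w',s['width']*85.4,'\nyaw_y',np.degrees(np.arctan2(m[1,1],m[0,1])),'z',m[:,2]);return s,m
E
python3 - <<'E'
from h import *
s,m=st();print(m)
print(rel([.52,.12,.25],down(0)@np.eye(3)))
s,m=st()
for y in(80.4,-99.6): print(y,rel([.52,.1,.25],down(y)))
s,c=load('wrist0');print(c['T_tool_cam'])
E
```

```text
t 0.15 q [ 1.2711  0.2646  1.6051  0.      1.2737 -0.0369] p [0.1752 0.6513 0.2302] F [0.0087 0.4321 0.2339] T [0.0074 0.0219 0.0022] w 85.33352955518455 
yaw_y 74.94297419738018 z [-0.0005 -0.0017 -1.    ]
[[-0.9657  0.2598 -0.0005]
 [ 0.2598  0.9657 -0.0017]
 [ 0.0001 -0.0018 -1.    ]]
[-47.1  -42.35  -1.91  -0.09   0.06  74.94]
t 0.15 q [ 1.2711  0.2646  1.6051  0.      1.2737 -0.0369] p [0.1752 0.6513 0.2302] F [0.0087 0.4321 0.2339] T [0.0074 0.0219 0.0022] w 85.33352955518455 
yaw_y 74.94297419738018 z [-0.0005 -0.0017 -1.    ]
80.4 [-47.62 -44.28  -1.9   -0.1   -0.01  -5.46]
-99.6 [-47.62 -44.28  -1.9   -0.01   0.15 174.54]
[[ 0.0004 -0.962  -0.2731  0.0689]
 [ 1.      0.0004  0.0002  0.0003]
 [-0.0001 -0.2731  0.962  -0.1429]
 [ 0.      0.      0.      1.    ]]
```

Emit:
servo_tool(
  plan=[
    [[-6,-5.5,-0.3,0,0,-0.7],[-12,-11,-0.6,0,0,-1.4],[-18,-16.5,-0.9,0,0,-2.1],[-24,-22,-1,0,0,-2.8],[-30,-27.5,-1.2,0,0,-3.5],[-36,-33,-1.5,0,0,-4.2],[-42,-38.5,-1.9,0,0,-5],[-47.6,-44.3,-1.9,0,0,-5.5],[-47.6,-44.3,-1.9,0,0,-5.5],[-47.6,-44.3,-1.9,0,0,-5.5],[-47.6,-44.3,-1.9,0,0,-5.5],[-47.6,-44.3,-1.9,0,0,-5.5],[-47.6,-44.3,-1.9,0,0,-5.5],[-47.6,-44.3,-1.9,0,0,-5.5],[-47.6,-44.3,-1.9,0,0,-5.5],[-47.6,-44.3,-1.9,0,0,-5.5],[-47.6,-44.3,-1.9,0,0,-5.5],[-47.6,-44.3,-1.9,0,0,-5.5]],
  ],
)

```text
time: 1.65
tool_pos: [0.52, 0.0986, 0.2496]
tcp_rot: [-0.267, -3.129, 0.002]
wrist_force: [-0.5, 0.6, 0.4]
width: 0.999
```

Run:
```python
from h import *
st();print(rel([.46,-.29,.2],down(80.4)))
shot('wrist','w1')
```

```text
t 1.65 q [ 0.1412 -0.0233  1.8898 -0.0013  1.2767 -1.2591] p [0.52   0.0986 0.2496] F [-0.4822  0.6027  0.3576] T [0.0267 0.0329 0.0169] w 85.34077728804316 
yaw_y 80.25135749416474 z [-0.0015 -0.0015 -1.    ]
[ -0.67 -39.31   5.03  -0.1   -0.07  -0.15]
```

View pics/w1.png

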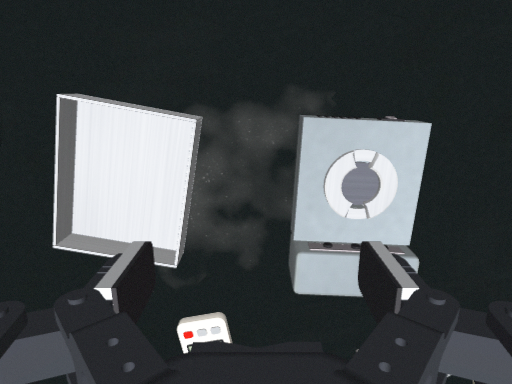

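Run:
```python
from h import *
crop('w1',285,105,435,255,5,'c5')
```

```text
(no output)
```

View pics/c5.png

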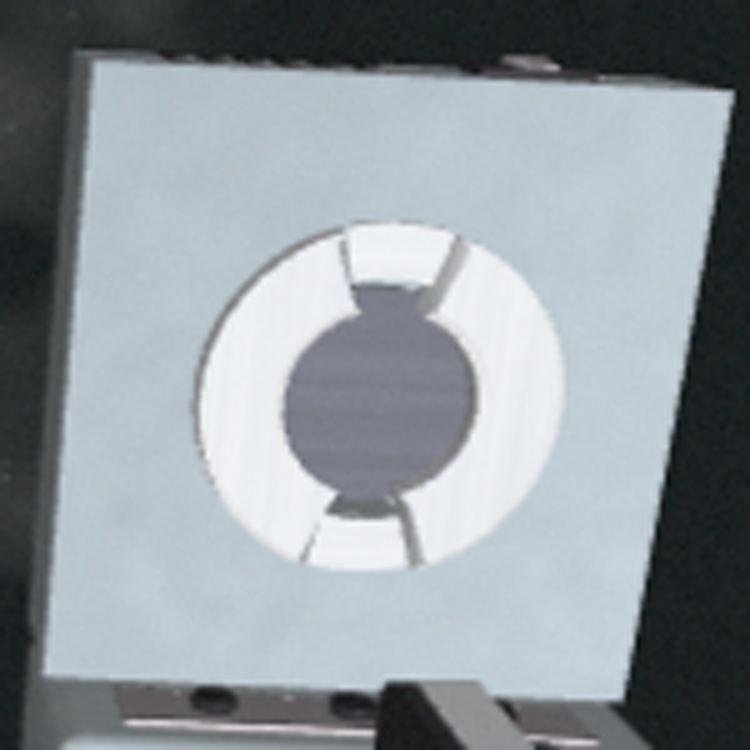

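Emit:
servo_tool(
  plan=[
    [[-0.1,-4,0.5,0,0,0],[-0.2,-8,1,0,0,0],[-0.3,-12,1.5,0,0,0],[-0.4,-16,2,0,0,0],[-0.5,-20,2.5,0,0,0],[-0.6,-24,3,0,0,0],[-0.6,-28,3.5,0,0,0],[-0.7,-32,4,0,0,0],[-0.7,-36,4.5,0,0,0],[-0.7,-39.3,5,0,0,0],[-0.7,-39.3,5,0,0,0],[-0.7,-39.3,5,0,0,0],[-0.7,-39.3,5,0,0,0]],
  ],
)

```text
time: 2.78
tool_pos: [0.4606, -0.2873, 0.1999]
tcp_rot: [-0.263, -3.128, 0.0]
wrist_force: [-0.1, -0.1, 0.3]
width: 1.003
```

Run:
```python
from h import *
st();shot('wrist','w2')
```

```text
t 2.7833 q [-0.6029  0.0381  1.9214 -0.0012  1.184  -2.0058] p [ 0.4606 -0.2873  0.1999] F [-0.0683 -0.1451  0.2849] T [ 0.0431 -0.0281 -0.0143] w 85.68992252791111 
yaw_y 80.40537207502861 z [-0.0022  0.0001 -1.    ]
```

View pics/w2.png

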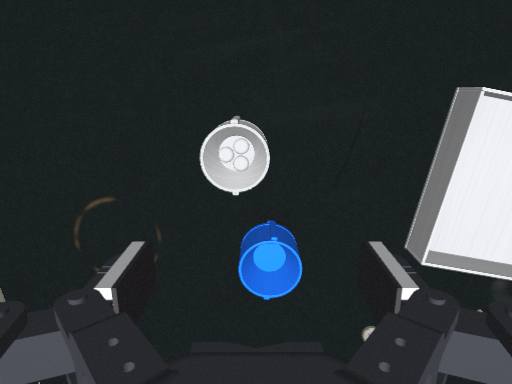

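Run:
```python
from h import *
crop('w2',180,100,300,220,6,'c6')
def c5(x,y,z): return px2w('w1',285+(x+.5)/5-.5,105+(y+.5)/5-.5,z)
print('collar c',c5(383,396,.048),'mouth',c5(379,401,.048))
e=[c5(200,396,.048),c5(565,396,.048),c5(383,222,.048),c5(383,570,.048)];print(e)
a,b=c5(358,563,.048),c5(404,233,.048);d=a-b;print('slot ',a,b,(a+b)/2,np.degrees(np.arctan2(d[1],d[0])))
k=[c5(92,62,.04),c5(733,92,.04),c5(625,700,.04),c5(45,676,.04)]
print(k);d=k[1]-k[0];print(np.degrees(np.arctan2(d[1],d[0]))-90); d=k[2]-k[1];print(np.degrees(np.arctan2(d[1],d[0])));d=k[3]-k[0];print(np.degrees(np.arctan2(d[1],d[0])))
T=[(77,95),(202,118),(177,266)]
t=[px2w('w1',u,v,.04) for u,v in T];print('tray',t)
```

```text
collar c [0.5636 0.2018 0.048 ] mouth [0.5645 0.2009 0.048 ]
[array([0.5572, 0.1643, 0.048 ]), array([0.57  , 0.2391, 0.048 ]), array([0.5271, 0.205 , 0.048 ]), array([0.6022, 0.1985, 0.048 ])]
slot  [0.5997 0.1934 0.048 ] [0.5301 0.209  0.048 ] [0.5649 0.2012 0.048 ] -12.676632952116229
[array([0.4864, 0.1522, 0.04  ]), array([0.5143, 0.2794, 0.04  ]), array([0.6459, 0.2512, 0.04  ]), array([0.6183, 0.124 , 0.04  ])]
-12.347828955376627
-12.08784672038657
-12.06420640705763
tray [array([ 0.4272, -0.0662,  0.04  ]), array([0.4702, 0.0515, 0.04  ]), array([ 0.6281, -0.0119,  0.04  ])]
```

View pics/c6.png

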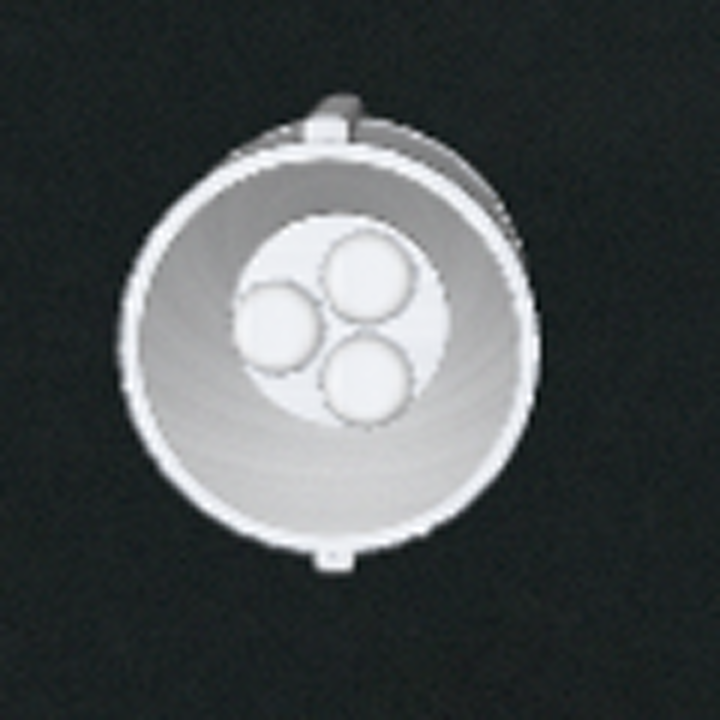

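Run:
```python
from h import *
def c6(x,y,z): return px2w('w2',180+(x+.5)/6-.5,100+(y+.5)/6-.5,z)
print('rim',c6(330,347,.062),[c6(120,347,.062),c6(540,347,.062),c6(330,142,.062),c6(330,552,.062)])
a,b=c6(335,560,.062),c6(328,128,.062);d=a-b;print((a+b)/2,np.linalg.norm(d),np.degrees(np.arctan2(d[1],d[0])))
print(rel([.4425,-.3045,.09],down(80.4)))
s,m=st();print(s['q'][0]-s['q'][5])
```

```text
rim [ 0.4431 -0.3024  0.062 ] [array([ 0.4383, -0.331 ,  0.062 ]), array([ 0.4479, -0.2737,  0.062 ]), array([ 0.4155, -0.2972,  0.062 ]), array([ 0.4722, -0.3078,  0.062 ])]
[ 0.4436 -0.3022  0.062 ] 0.0606514745205109 -9.62487867184697
[ 1.49 -2.01 11.01 -0.03 -0.1   0.05]
t 2.8333 q [-0.6023  0.0377  1.9214 -0.0014  1.1839 -2.0059] p [ 0.4608 -0.2871  0.2001] F [ 0.7165  0.5208 -0.2108] T [ 0.0096  0.0392 -0.0516] w 85.04236011512697 
yaw_y 80.45440917210692 z [-0.0019 -0.0003 -1.    ]
1.4036695529695566
```

Run:
```python
from h import *
print(rel([.4433,-.3033,.09],down(80.4)),rel([.4433,-.3033,.025],down(80.4)))
for n,u,v in [('boxL',216,145),('boxR',266,140),('timer',249,172),('forc',267,186),('vial',306,180),('forc2',297,162)]: print(n,px2w('top0',u,v,.02))
```

```text
[ 1.43 -1.88 11.01 -0.03 -0.1   0.05] [ 1.42 -1.88 17.51 -0.03 -0.1   0.05]
boxL [0.8126 0.0922 0.02  ]
boxR [ 0.8238 -0.0727  0.02  ]
timer [ 0.7167 -0.013   0.02  ]
forc [ 0.6681 -0.0689  0.02  ]
vial [ 0.6832 -0.195   0.02  ]
forc2 [ 0.7444 -0.17    0.02  ]
```

Emit:
servo_tool(
  plan=[
    [[0.5,-0.6,3,0,0,0],[1,-1.3,6,0,0,0],[1.4,-1.9,9,0,0,0],[1.4,-1.9,11,0,0,0],[1.4,-1.9,12.5,0,0,0],[1.4,-1.9,14,0,0,0],[1.4,-1.9,15.5,0,0,0],[1.4,-1.9,16.5,0,0,0],[1.4,-1.9,17,0,0,0],[1.4,-1.9,17.5,0,0,0],[1.4,-1.9,17.5,0,0,0],[1.4,-1.9,17.5,0,0,0]],
  ],
)

```text
time: 3.83
tool_pos: [0.444, -0.3035, 0.0256]
tcp_rot: [-0.26, -3.13, 0.001]
wrist_force: [0.0, -0.4, 0.2]
width: 0.997
```

Run:
```python
from h import *
st();shot('wrist','w3');print(rel([.4433,-.3033,.025],down(80.4)))
```

```text
t 3.8333 q [-0.645   0.2272  2.0705 -0.0017  0.8444 -2.0487] p [ 0.444  -0.3035  0.0256] F [ 0.0336 -0.3546  0.1801] T [-0.0123  0.02    0.0656] w 85.13269907740869 
yaw_y 80.48936666670473 z [-0.0012 -0.0007 -1.    ]
[ 0.1   0.04  0.09 -0.07 -0.03  0.07]
```

View pics/w3.png

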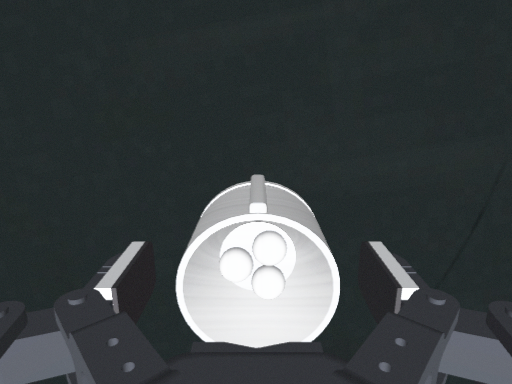

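Emit:
servo_tool(
  plan=[
    [[0,0,0,0,0,0],[0,0,0,0,0,0],[0,0,0,0,0,0],[0,0,0,0,0,0],[0,0,0,0,0,0],[0,0,0,0,0,0],[0,0,0,0,0,0],[0,0,0,0,0,0]],
  ],
  claw=4.5,
  grip_force=80,
)

```text
time: 4.55
tool_pos: [0.4452, -0.3046, 0.0272]
tcp_rot: [0.261, 3.129, -0.004]
wrist_force: [0.1, 0.1, 5.9]
width: 0.667
```

Emit:
servo_tool(
  plan=[
    [[0,0,-2,0,0,0],[0,0,-4,0,0,0],[0,0,-7,0,0,0],[0,0,-10,0,0,0],[0,0,-13,0,0,0],[0,0,-16,0,0,0],[0,0,-16,0,0,0],[0,0,-16,0,0,0]],
  ],
)

```text
time: 5.22
tool_pos: [0.4458, -0.3049, 0.1887]
tcp_rot: [0.261, 3.126, -0.007]
wrist_force: [-0.7, 0.4, -3.6]
width: 0.666
```

Run:
```python
from h import *
st();shot('wrist','w4');print(rel([.48,-.053,.18],down(84)))
print(rel([.48,-.053,.18],down(84)@R.from_euler('y',60,degrees=True).as_matrix()))
```

```text
t 5.2167 q [-0.6452  0.0366  1.9444 -0.0014  1.1543 -2.0488] p [ 0.4458 -0.3049  0.1887] F [-0.7189  0.4405 -3.637 ] T [ 0.018  -0.004  -0.0271] w 56.884021132856994 
yaw_y 80.45130695533851 z [ 0.0042 -0.0048 -1.    ]
[ 0.66 25.34  0.59 -0.11  0.06 -3.55]
[ 0.66 25.34  0.59  1.75 60.04 -3.28]
```

View pics/w4.png

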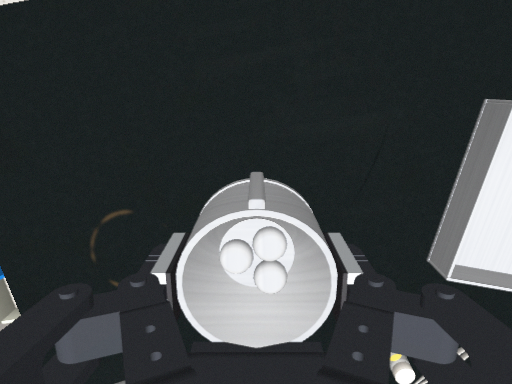

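Emit:
servo_tool(
  plan=[
    [[0.1,2.5,0.1,0,0,-0.5],[0.2,5,0.2,0,0,-1],[0.3,8,0.3,0,0,-1.5],[0.4,11,0.4,0,0,-2],[0.5,14,0.5,0,0,-2.5],[0.6,17,0.6,0,0,-3],[0.7,20,0.6,0,0,-3.5],[0.7,22.5,0.6,0,3,-3.5],[0.7,24.5,0.6,0,7,-3.5],[0.7,25.3,0.6,0,13,-3.4],[0.7,25.3,0.6,0,19,-3.4],[0.7,25.3,1,0,25,-3.3],[0.7,25.3,1.5,0,31,-3.3],[0.7,25.3,2,0,37,-3.3],[0.7,25.3,2.5,0,43,-3.3],[0.7,25.3,3,0,49,-3.3],[0.7,25.3,3,0,49,-3.3],[0.7,25.3,3,0,49,-3.3]],
  ],
)

```text
time: 6.77
tool_pos: [0.4776, -0.0531, 0.1507]
tcp_rot: [-0.121, -2.277, -0.085]
wrist_force: [0.4, -0.8, -3.0]
width: 0.665
```

Run:
```python
from h import *
s,m=st();shot('wrist','w5');shot('scene','s5')
g=s['tool_pos']-.019*m[:,2];print('grasp',g,'tilt',np.degrees(np.arccos(-m[2,2])))
for th,z in((70,.125),(94,.12)):
    M=down(84)@R.from_euler('y',th,degrees=True).as_matrix()
    print(th,rel(np.array([.50,-.055,z])+.019*M[:,2],M))
```

```text
t 6.7667 q [-0.1525  0.5559  1.5913 -0.0143  1.8568 -1.6149] p [ 0.4776 -0.0531  0.1507] F [ 0.4379 -0.8118 -2.984 ] T [-0.0712 -0.6974 -0.0084] w 56.757998862370414 
yaw_y 83.35184348183748 z [-0.7526  0.1018 -0.6506]
grasp [ 0.4919 -0.055   0.1631] tilt 49.416755661774864
70 [-2.99 -0.03  2.17  1.17 21.09  0.73]
94 [-2.71 -0.02  2.07  1.01 45.09  0.97]
```

View pics/s5.png

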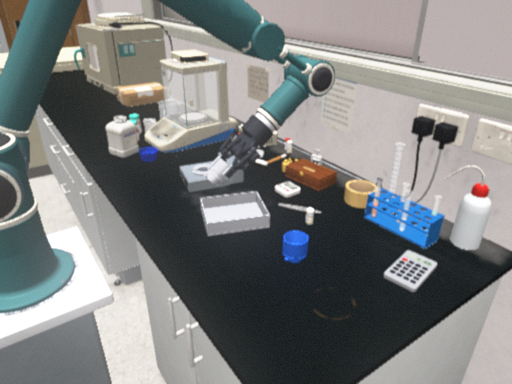

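Run:
```python
from h import *
s=bot.read_state()
for th,z in((65,.12),(80,.105),(88,.13)):
    M=down(83)@R.from_euler('y',th,degrees=True).as_matrix()
    print(th,rel(np.array([.485,-.06,z])+.019*M[:,2],M,s))
```

```text
65 [-2.58 -0.68  3.63  0.36 16.08  1.22]
80 [-3.25 -0.7   4.41  0.2  31.08  1.27]
88 [-1.15 -0.64  2.62  0.11 39.08  1.29]
```

Emit:
servo_tool(
  plan=[
    [[-0.6,-0.2,0.9,0.3,4,0.6],[-1.3,-0.4,1.8,0.3,8,1.2],[-2,-0.6,2.7,0.3,12,1.2],[-2.6,-0.7,3.6,0.3,16,1.2],[-2.7,-0.7,3.8,0.2,19,1.3],[-2.9,-0.7,4,0.2,22,1.3],[-3,-0.7,4.1,0.2,24,1.3],[-3.1,-0.7,4.2,0.2,26,1.3],[-3.2,-0.7,4.3,0.2,28,1.3],[-3.2,-0.7,4.4,0.2,30,1.3],[-3.2,-0.7,4.4,0.2,31,1.3],[-3.2,-0.7,4.4,0.2,31,1.3],[-3.2,-0.7,4.4,0.2,31,1.3],[-3.2,-0.7,4.4,0.2,31,1.3]],
  ],
)

```text
time: 8.03
tool_pos: [0.4664, -0.0577, 0.1025]
tcp_rot: [-0.107, -1.745, -0.089]
wrist_force: [-0.7, 0.3, -2.5]
width: 0.664
```

Run:
```python
from h import *
s,m=st();shot('wrist','w6');shot('scene','s6');crop('s6',170,60,350,240,3,'s6c')
g=s['tool_pos']-.019*m[:,2];print('grasp',g,'tilt',np.degrees(np.arccos(-m[2,2])))
for th,z in((90,.125),):
    M=down(83)@R.from_euler('y',th,degrees=True).as_matrix()
    print(th,rel(np.array([.485,-.06,z])+.019*M[:,2],M))
```

```text
t 8.0333 q [-0.1534  0.9231  1.4226 -0.0377  2.1897 -1.5975] p [ 0.4664 -0.0577  0.1025] F [-0.6578  0.271  -2.4501] T [-0.1202 -0.8807  0.0238] w 56.68422233832709 
yaw_y 82.98921984362121 z [-0.9771  0.12   -0.1757]
grasp [ 0.485  -0.06    0.1059] tilt 79.88104510822303
90 [ 2.2   0.   -0.36  0.01 10.14 -0.03]
```

View pics/s6c.png

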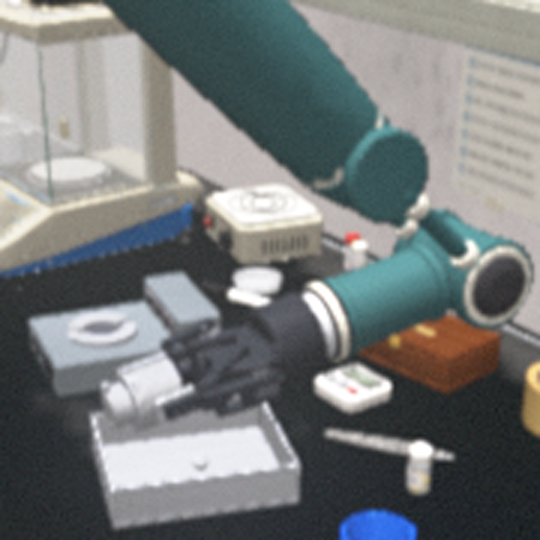

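View pics/w6.png

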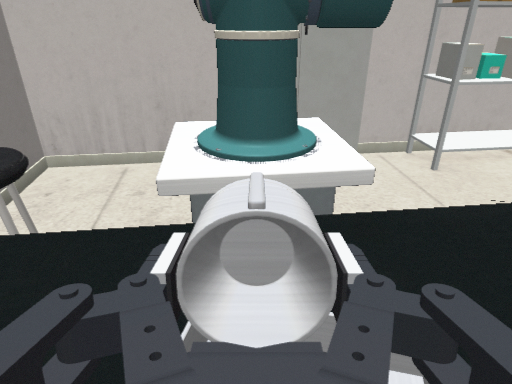

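Emit:
servo_tool(
  plan=[
    [[0.8,0,-0.1,0,3,0],[1.6,0,-0.2,0,6,0],[2.2,0,-0.3,0,9,0],[2.2,0,-0.3,0,10,0],[2.2,0,-0.3,0,10,0],[2.2,0,-0.3,0,10,0],[2.2,0,-0.3,0,10,0]],
  ],
)

```text
time: 8.72
tool_pos: [0.4657, -0.0577, 0.1249]
tcp_rot: [-0.097, -1.573, -0.096]
wrist_force: [0.2, -0.8, -2.9]
width: 0.662
```

Run:
```python
from h import *
s,m=st();shot('scene','s7');crop('s7',190,120,290,240,5,'s7c')
M=down(81)
print(rel([.47,0,.18],M@R.from_euler('y',45,degrees=True).as_matrix()))
print(rel([.52,.1,.2],M))
```

```text
t 8.7167 q [-0.1533  0.9822  1.3953 -0.0427  2.3305 -1.5997] p [ 0.4657 -0.0577  0.1249] F [ 0.2299 -0.7867 -2.91  ] T [-0.0702 -0.8972 -0.0339] w 56.49950329495201 
yaw_y 82.98613028171324 z [-0.9925  0.1221 -0.004 ]
[  5.5    5.77   0.26  -1.9  -44.76   0.75]
[  7.49  16.3   -3.49  -1.59 -89.75   1.54]
```

View pics/s7c.png

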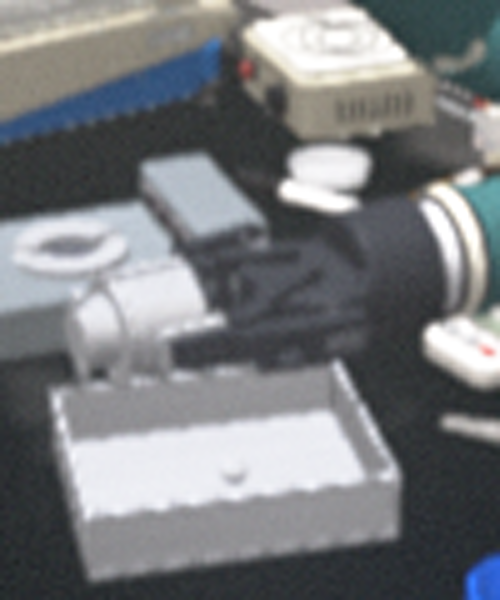

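Run:
```python
from h import *
M=down(81)
for f in (0,30,60,90):
    a=f/90;print(rel(np.array([.4657,-.0577,.1249])*(1-a)+a*np.array([.52,.1,.24]),M@R.from_euler('y',90-f,degrees=True).as_matrix()))
```

```text
[-0.02 -0.01  0.   -1.99  0.24 -0.03]
[  3.82   5.43  -1.17  -1.95 -29.76   0.49]
[  7.65  10.87  -2.34  -1.82 -59.76   1.01]
[ 11.49  16.3   -3.51  -1.59 -89.75   1.54]
```

Emit:
servo_tool(
  plan=[
    [[1.9,0,-0.3,0,-7,0],[3,1,-0.6,-0.5,-14,0.2],[4,3,-0.9,-1,-21,0.3],[5,5,-1.2,-1.5,-28,0.5],[6,7,-1.5,-1.9,-35,0.6],[7,9,-2,-1.9,-42,0.7],[8,11,-2.4,-1.9,-49,0.8],[9,13,-2.8,-1.8,-56,1],[10,14.5,-3.2,-1.8,-63,1.1],[11,15.5,-3.5,-1.7,-70,1.2],[11.5,16.3,-3.5,-1.7,-77,1.3],[11.5,16.3,-3.5,-1.6,-84,1.4],[11.5,16.3,-3.5,-1.6,-89.7,1.5],[11.5,16.3,-3.5,-1.6,-89.7,1.5],[11.5,16.3,-3.5,-1.6,-89.7,1.5],[11.5,16.3,-3.5,-1.6,-89.7,1.5]],
  ],
)

```text
time: 10.1
tool_pos: [0.5197, 0.0999, 0.2405]
tcp_rot: [-0.246, -3.13, -0.001]
wrist_force: [-0.1, -0.2, -1.7]
width: 0.66
```

Run:
```python
from h import *
s,m=st();shot('wrist','w8')
```

```text
t 10.1 q [ 0.1421 -0.0175  1.9011  0.0012  1.2602 -1.2722] p [0.5197 0.0999 0.2405] F [-0.1248 -0.1514 -1.7361] T [ 0.033  -0.0559  0.0296] w 56.32215745624031 
yaw_y 81.01374296454902 z [-0.0023  0.0009 -1.    ]
```

View pics/w8.png

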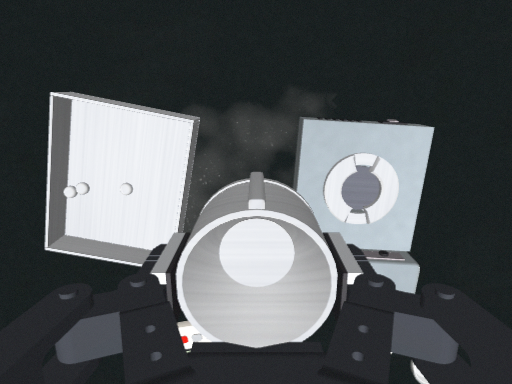

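Run:
```python
from h import *
crop('w8',160,160,360,360,4,'c8');crop('w4',160,160,360,360,4,'c4b');crop('w8',290,110,440,260,5,'c9')
```

```text
(no output)
```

View pics/c8.png

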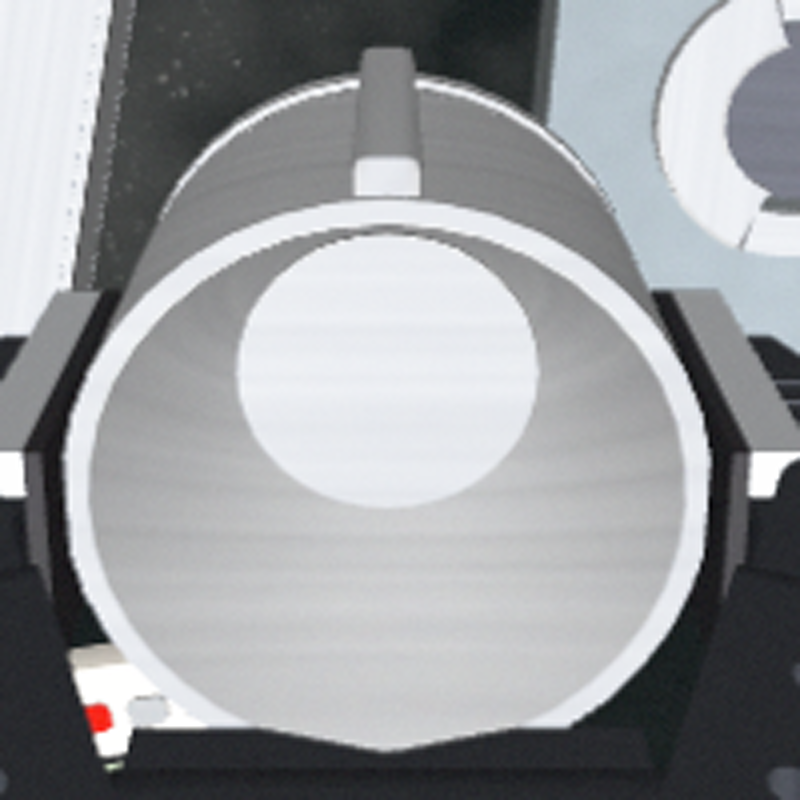

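View pics/c4b.png

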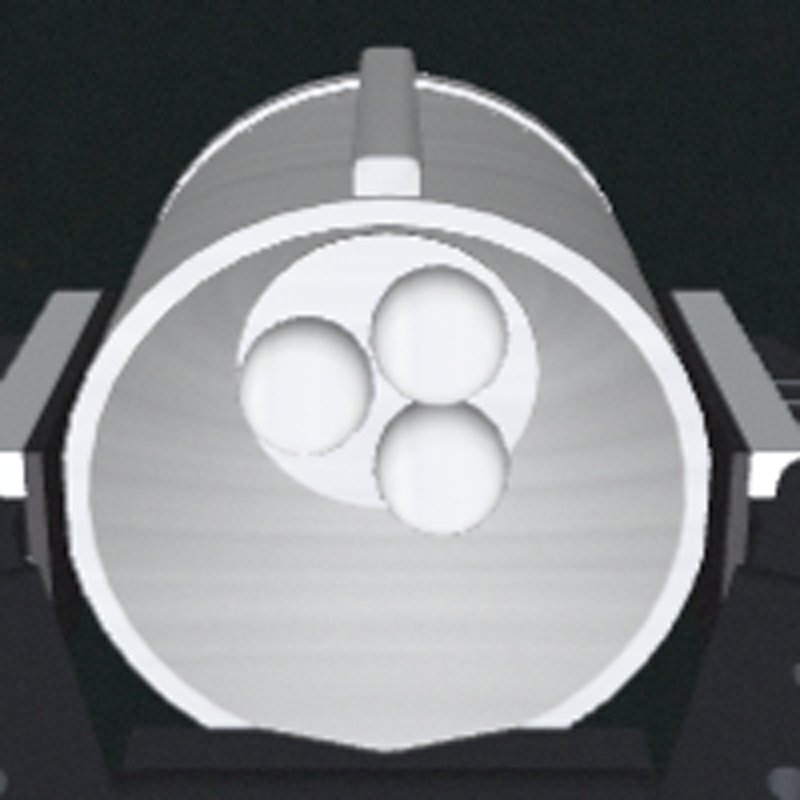

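View pics/c9.png

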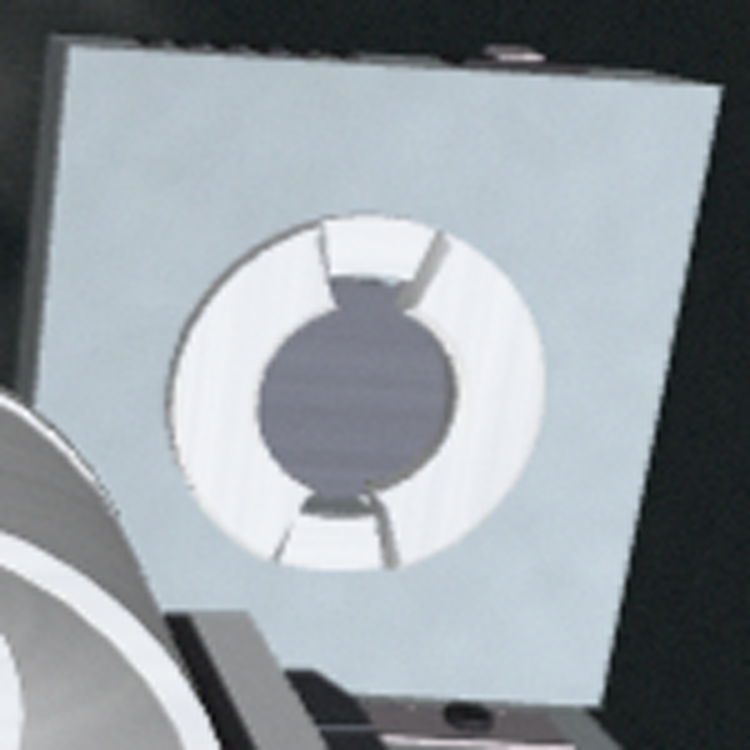

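Run:
```python
from h import *
s,c=load('w8');T=np.array(c['T_tool_cam'])
def tool(u,v,zt):
    d=T[:3,:3]@np.array([(u-c['cx'])/c['fx'],(v-c['cy'])/c['fy'],1]);e=T[:3,3];return e+d*(zt-e[2])/d[2]
for h in (.033,.035,.037): print(h,tool(256.5,160+198.5/4-.4,-h)[:2]-[.029,0], tool(160+65.5/4-.4,280,-h)[:2],tool(160+710/4-.4,280,-h)[:2])
m=R.from_rotvec(s['tcp_rot']).as_matrix()
def c9(x,y,z): return px2w('w8',290+(x+.5)/5-.5,110+(y+.5)/5-.5,z)
print(c9(357.5,391.5,.048),c9(356.5,400,.048))
e=[c9(x,y,.048) for x,y in((170,391),(545,391),(357,213),(357,571))];print((e[0]+e[1])/2,(e[2]+e[3])/2)
a,b=c9(335,568,.048),c9(385,224,.048);d=a-b;print((a+b)/2,np.degrees(np.arctan2(d[1],d[0])))
```

```text
0.033 [0.0008 0.0004] [ 0.0027 -0.0287] [0.0027 0.0294]
0.035 [0.0015 0.0004] [ 0.0039 -0.0281] [0.0039 0.0289]
0.037 [0.0022 0.0004] [ 0.0051 -0.0276] [0.0051 0.0284]
[0.5632 0.2013 0.048 ] [0.565 0.201 0.048]
[0.5631 0.2013 0.048 ] [0.5644 0.2011 0.048 ]
[0.5652 0.2015 0.048 ] -12.200101633536555
```

Run:
```python
from h import *
print(rel([.5656,.2,.1],down(77.7)))
```

```text
[-2.93 10.6  14.02  0.02 -0.14  3.29]
```

Emit:
servo_tool(
  plan=[
    [[-0.7,2.7,1,0,0,0.8],[-1.5,5.3,2,0,0,1.6],[-2.2,8,4,0,0,2.4],[-2.9,10.6,7,0,-0.1,3.3],[-2.9,10.6,10,0,-0.1,3.3],[-2.9,10.6,12.5,0,-0.1,3.3],[-2.9,10.6,14,0,-0.1,3.3],[-2.9,10.6,14,0,-0.1,3.3],[-2.9,10.6,14,0,-0.1,3.3],[-2.9,10.6,14,0,-0.1,3.3]],
  ],
)

```text
time: 10.98
tool_pos: [0.5669, 0.2, 0.1008]
tcp_rot: [-0.338, -3.123, -0.001]
wrist_force: [-0.9, -0.5, -3.0]
width: 0.666
```

Run:
```python
from h import *
s,m=st();shot('wrist','w9');shot('scene','s9');crop('s9',165,110,265,210,6,'s9c');print(rel([.5656,.2,.075],down(77.7)))
```

```text
t 10.9833 q [ 0.2973  0.2383  1.8901  0.0008  1.013  -1.0582] p [0.5669 0.2    0.1008] F [-0.8948 -0.4545 -2.9925] T [ 0.0484 -0.0515  0.0181] w 56.88316040778887 
yaw_y 77.63995808149771 z [-0.0001  0.0007 -1.    ]
[ 0.16 -0.07  2.71  0.11  0.12 -0.05]
```

View pics/w9.png

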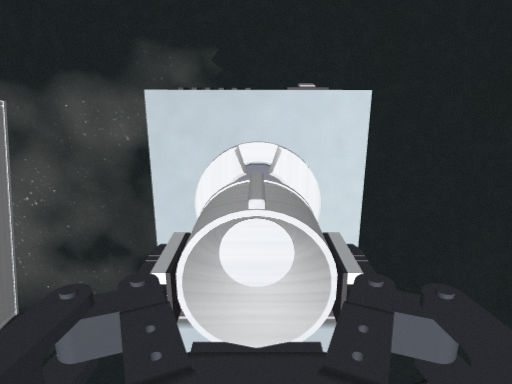

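View pics/s9c.png

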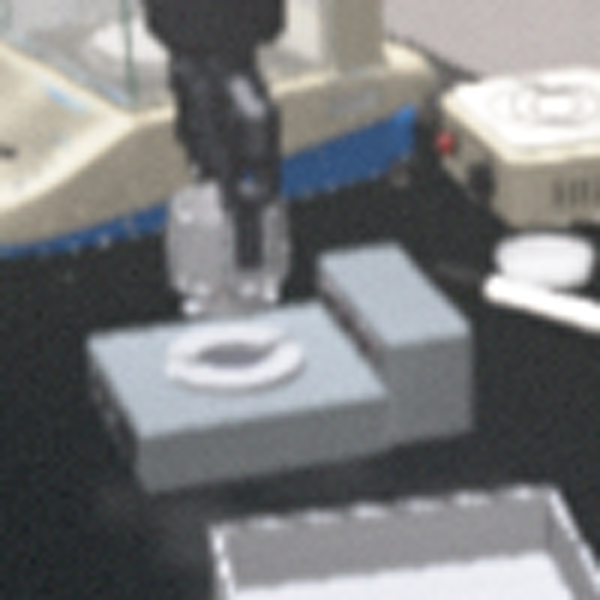

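Run:
```python
from h import *
crop('w9',185,130,335,250,5,'c10')
t=np.linspace(0,2*np.pi,400)
for cx,cy in((.5645,.2007),(.5635,.2007),(.5655,.2007),(.5645,.2017)):
    P=np.array([w2px('w9',[cx+.038*np.cos(a),cy+.038*np.sin(a),.048]) for a in t]);print(cx,cy,P.min(0),P.max(0))
```

```text
0.5645 0.2007 [192.7199 140.9913] [319.2521 261.1176]
0.5635 0.2007 [192.2807 139.2815] [318.9773 259.7196]
0.5655 0.2007 [193.158  142.6964] [319.5262 262.5122]
0.5645 0.2017 [194.3318 140.6175] [320.8982 260.8116]
```

View pics/c10.png

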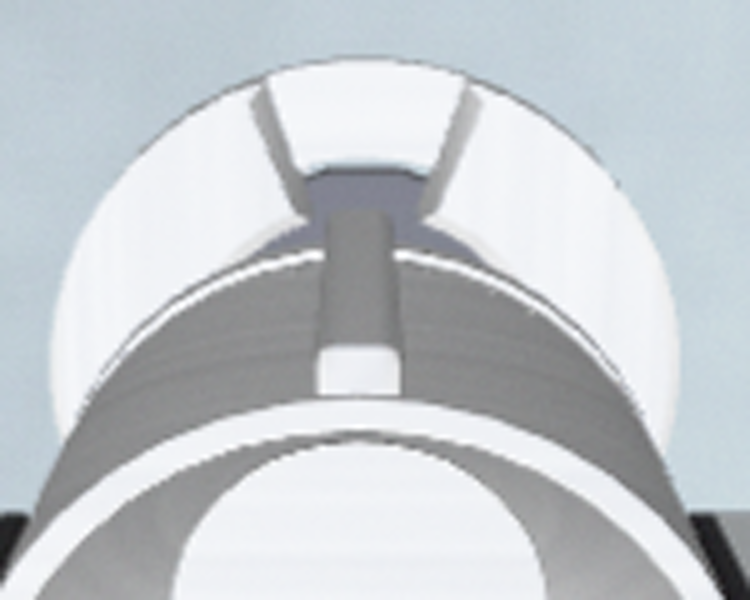

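Emit:
servo_tool(
  plan=[
    [[0.1,0.07,0.5,0,0,0],[0.12,0.07,1,0,0,0],[0.12,0.07,1.5,0,0,0],[0.12,0.07,2,0,0,0],[0.12,0.07,2.3,0,0,0],[0.12,0.07,2.5,0,0,0],[0.12,0.07,2.7,0,0,0],[0.12,0.07,2.9,0,0,0],[0.12,0.07,2.9,0,0,0]],
  ],
)

```text
time: 11.83
tool_pos: [0.566, 0.2012, 0.0726]
tcp_rot: [0.338, 3.122, 0.002]
wrist_force: [-0.7, 0.4, -2.8]
width: 0.666
```

Run:
```python
from h import *
s,m=st();shot('wrist','w11');shot('scene','s11');crop('s11',165,110,265,210,6,'s11c');crop('w11',185,130,335,250,5,'c11')
```

```text
t 11.8333 q [ 0.2996  0.2687  1.9113  0.0008  0.9597 -1.0562] p [0.566  0.2012 0.0726] F [-0.656   0.3983 -2.8062] T [-0.0073 -0.0239  0.0395] w 56.85601556807245 
yaw_y 77.65461142398105 z [ 0.0016  0.0012 -1.    ]
```

View pics/c11.png

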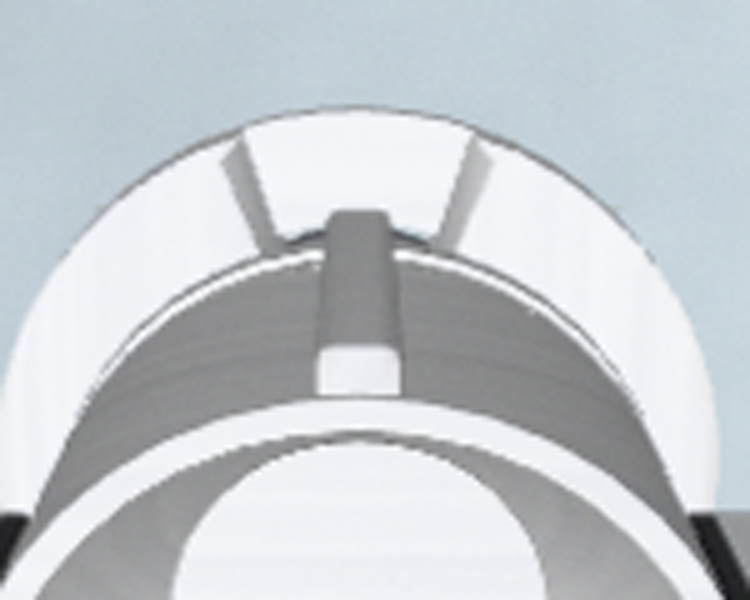

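View pics/s11c.png

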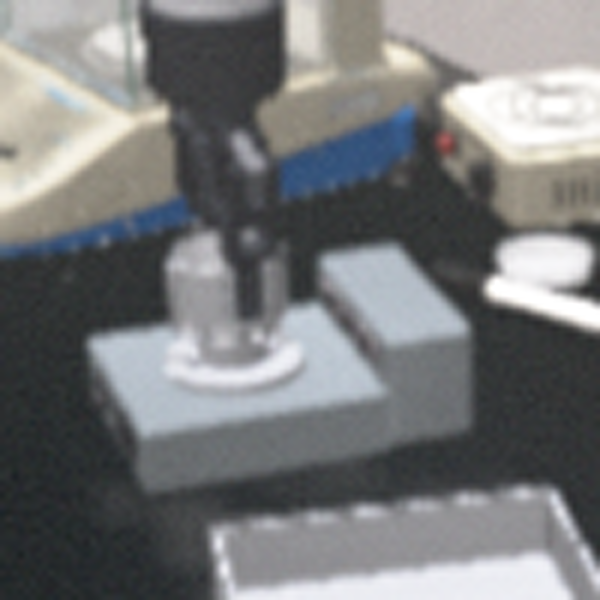

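Emit:
servo_tool(
  plan=[
    [[0,0,0.2,0,0,0],[0,0,0.4,0,0,0],[0,0,0.6,0,0,0],[0,0,0.75,0,0,0],[0,0,0.9,0,0,0],[0,0,0.9,0,0,0]],
  ],
)

```text
time: 12.43
tool_pos: [0.5663, 0.2013, 0.0642]
tcp_rot: [0.337, 3.121, 0.002]
wrist_force: [-2.1, 0.4, 1.0]
width: 0.664
```

Run:
```python
from h import *
s,m=st()
```

```text
t 12.4333 q [ 0.2997  0.2791  1.916   0.0008  0.9441 -1.0562] p [0.5663 0.2013 0.0642] F [-2.0656  0.3941  1.0438] T [-0.0691  0.2641  0.0411] w 56.72993794996547 
yaw_y 77.6589709605097 z [ 0.0022  0.0013 -1.    ]
```

Emit:
servo_tool(
  plan=[
    [[0.04,0,0.15,0,0,0],[0.05,0,0.3,0,0,0],[0.05,0,0.45,0,0,0],[0.05,0,0.55,0,0,0],[0.05,0,0.6,0,0,0],[0.05,0,0.6,0,0,0]],
  ],
)

```text
time: 12.93
tool_pos: [0.5663, 0.2013, 0.0585]
tcp_rot: [0.337, 3.121, 0.003]
wrist_force: [-1.3, -1.5, 5.0]
width: 0.669
```

Run:
```python
from h import *
s,m=st()
```

```text
t 12.9333 q [ 0.2999  0.2856  1.9199  0.0004  0.9329 -1.0558] p [0.5663 0.2013 0.0585] F [-1.3451 -1.4554  4.9617] T [-0.3936  0.1342  0.0213] w 57.16115752999989 
yaw_y 77.66094523241424 z [ 0.003   0.0013 -1.    ]
```

Emit:
servo_tool(
  plan=[
    [[0,0,0.08,0,0,0],[0,0,0.16,0,0,0],[0,0,0.2,0,0,0],[0,0,0.2,0,0,0]],
  ],
)

```text
time: 13.27
tool_pos: [0.5663, 0.2013, 0.0572]
tcp_rot: [0.337, 3.121, 0.002]
wrist_force: [-2.3, -2.3, 9.2]
width: 0.667
```

Run:
```python
from h import *
s,m=st();shot('wrist','w12');shot('scene','s12');crop('s12',165,110,265,210,6,'s12c');crop('w12',185,130,335,250,5,'c12')
```

```text
t 13.2667 q [ 0.2999  0.2873  1.9205  0.0003  0.9307 -1.0557] p [0.5663 0.2013 0.0572] F [-2.2897 -2.3285  9.207 ] T [-0.5351  0.5375 -0.0396] w 56.96177570900638 
yaw_y 77.65982784840459 z [ 0.0029  0.0012 -1.    ]
```

View pics/c12.png

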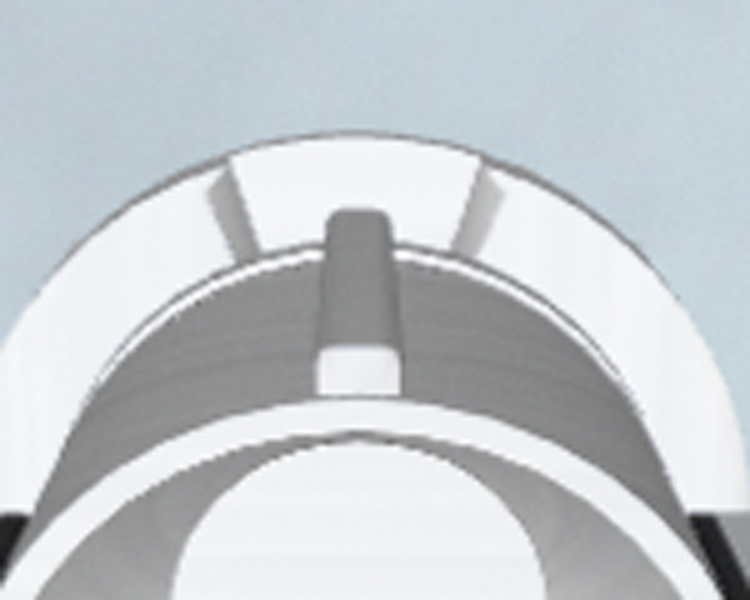

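View pics/s12c.png

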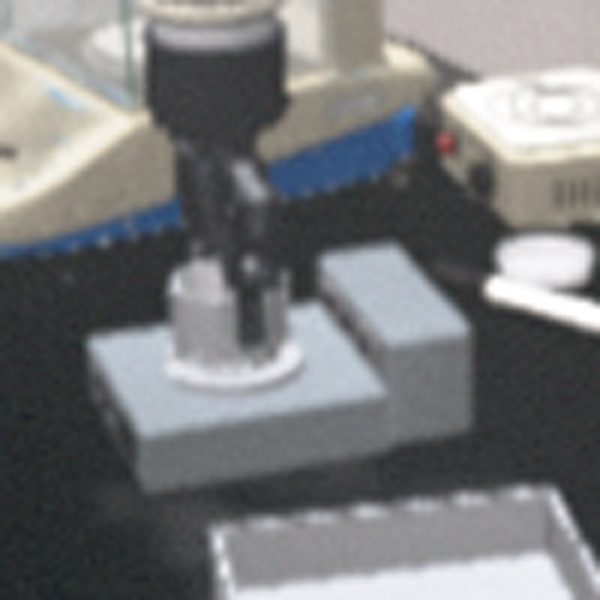

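Emit:
servo_tool(
  plan=[
    [[0.03,-0.03,0.15,0,0,0],[0.05,-0.05,0.25,0,0,0],[0.05,-0.05,0.25,0,0,0],[0.05,-0.05,0.25,0,0,4],[0.06,-0.06,0.25,0,0,8],[0.06,-0.06,0.25,0,0,12],[0.07,-0.07,0.25,0,0,16],[0.07,-0.08,0.25,0,0,20],[0.08,-0.09,0.25,0,0,24],[0.09,-0.1,0.25,0,0,28],[0.1,-0.11,0.25,0,0,32],[0.11,-0.12,0.25,0,0,36],[0.11,-0.12,0.25,0,0,36]],
  ],
)

```text
time: 14.45
tool_pos: [0.567, 0.1997, 0.0573]
tcp_rot: [1.287, 2.859, 0.005]
wrist_force: [-1.9, -6.2, 14.0]
width: 0.664
```

Run:
```python
from h import *
s,m=st();shot('wrist','w13');shot('scene','s13');crop('s13',165,110,265,210,6,'s13c');crop('w13',160,130,360,280,4,'c13')
```

```text
t 14.45 q [ 0.2982  0.2856  1.9226 -0.0022  0.9268 -0.4257] p [0.567  0.1997 0.0573] F [-1.8994 -6.2332 13.9947] T [-1.1607  0.5518  0.0749] w 56.7201132675057 
yaw_y 41.552827351931434 z [ 0.0067  0.0002 -1.    ]
```

View pics/c13.png

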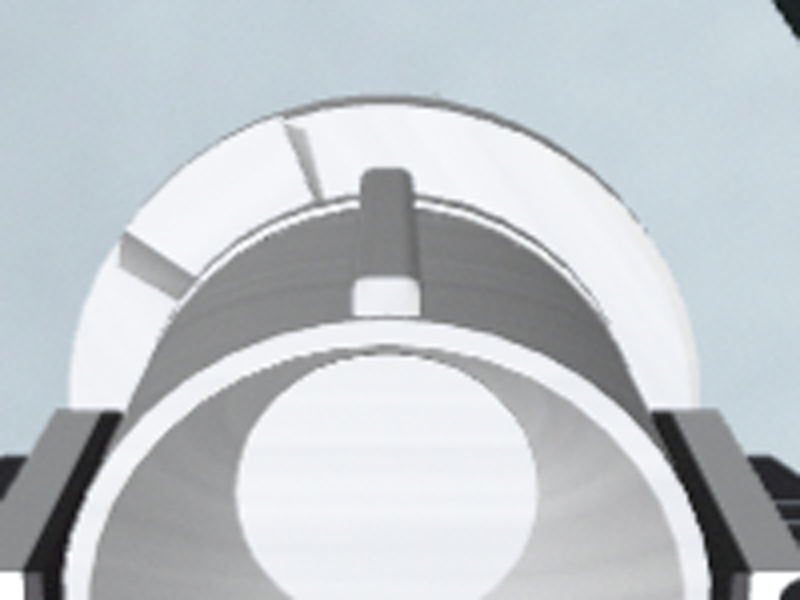

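Run:
```python
from h import *
s,m=st();b=s['tool_pos']+m@np.array([.0012,.0004,0])+[0,-.0005,0]
for y in (41.5,27,12,-2,-6):
    M=down(y);print(y,rel(b-M@np.array([.0012,.0004,0]),M,s))
```

```text
t 14.55 q [ 0.2982  0.2856  1.9227 -0.0021  0.9268 -0.4283] p [0.567  0.1997 0.0573] F [-1.025  -4.9181 14.7324] T [-1.1875  0.5736  0.0619] w 56.67695174900742 
yaw_y 41.70196858276267 z [ 0.0067  0.0003 -1.    ]
41.5 [-0.04 -0.03  0.    0.3   0.24  0.2 ]
27 [-0.02 -0.06  0.    0.33  0.2  14.7 ]
12 [-0.   -0.09 -0.    0.35  0.16 29.7 ]
-2 [ 0.02 -0.11 -0.    0.38  0.12 43.7 ]
-6 [ 0.03 -0.11 -0.    0.38  0.1  47.7 ]
```

Emit:
servo_tool(
  plan=[
    [[-0.03,-0.03,0.2,0.3,0.2,0],[-0.04,-0.04,0.2,0.3,0.2,4],[-0.03,-0.05,0.2,0.3,0.2,8],[-0.02,-0.06,0.2,0.3,0.2,12],[-0.02,-0.06,0.2,0.3,0.2,16],[-0.01,-0.07,0.2,0.3,0.2,20],[-0.01,-0.08,0.2,0.3,0.2,24],[0,-0.09,0.2,0.4,0.2,28],[0,-0.09,0.2,0.4,0.2,32],[0.01,-0.1,0.2,0.4,0.1,36],[0.02,-0.1,0.2,0.4,0.1,39],[0.02,-0.1,0.2,0.4,0.1,42],[0.02,-0.1,0.2,0.4,0.1,42],[0.02,-0.1,0.2,0.4,0.1,42]],
  ],
)

```text
time: 15.72
tool_pos: [0.5658, 0.1991, 0.0571]
tcp_rot: [-2.227, -2.216, 0.002]
wrist_force: [-5.9, -4.1, 15.6]
width: 0.665
```

Run:
```python
from h import *
s,m=st();shot('wrist','w14');crop('w14',160,130,360,280,4,'c14')
```

```text
t 15.7167 q [ 0.2972  0.2881  1.9197 -0.0008  0.9352  0.3023] p [0.5658 0.1991 0.0571] F [-5.9115 -4.069  15.6226] T [-0.599   1.2639  0.176 ] w 56.81299907130696 
yaw_y -0.2706159093954286 z [-0.0011 -0.001  -1.    ]
```

View pics/c14.png

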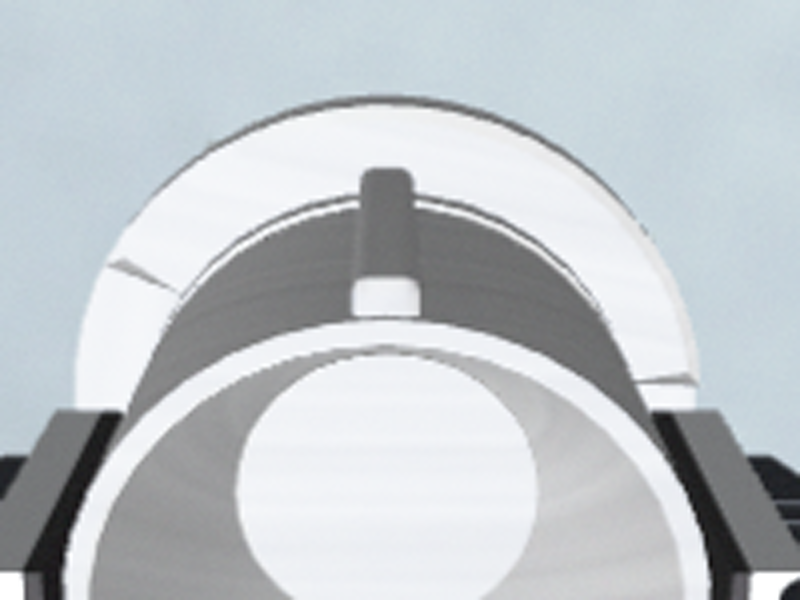

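Emit:
servo_tool(
  plan=[
    [[-0.02,-0.03,0.15,0,0,1],[-0.03,-0.04,0.2,0,0,2],[-0.03,-0.04,0.2,0,0,3],[-0.03,-0.04,0.2,0,0,4],[-0.03,-0.04,0.2,0,0,4]],
  ],
)

```text
time: 16.18
tool_pos: [0.5656, 0.199, 0.0572]
tcp_rot: [2.303, 2.137, -0.002]
wrist_force: [-5.7, -2.4, 15.1]
width: 0.664
```

Run:
```python
from h import *
s,m=st();shot('wrist','w15');crop('w15',160,130,360,280,4,'c15')
```

```text
t 16.1833 q [ 0.2971  0.2875  1.9204 -0.0006  0.9347  0.3719] p [0.5656 0.199  0.0572] F [-5.7399 -2.4093 15.083 ] T [-0.3781  1.0797  0.1739] w 56.714339806426146 
yaw_y -4.262392664147228 z [-0.0008 -0.0008 -1.    ]
```

View pics/c15.png

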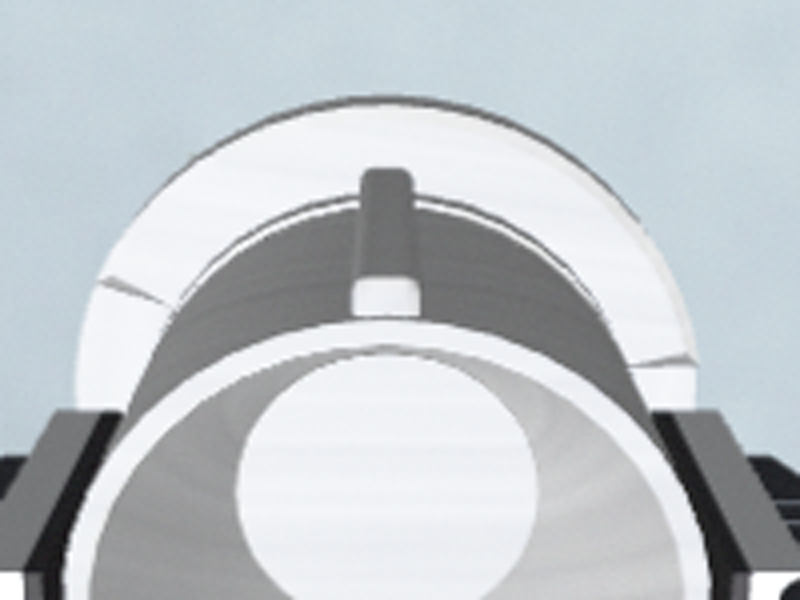

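Emit:
servo_tool(
  plan=[
    [[-0.02,-0.03,0.15,0,0,1],[-0.02,-0.04,0.2,0,0,2],[-0.02,-0.04,0.2,0,0,3],[-0.02,-0.04,0.2,0,0,4],[-0.02,-0.04,0.2,0,0,4]],
  ],
)

```text
time: 16.65
tool_pos: [0.5654, 0.1991, 0.0571]
tcp_rot: [2.373, 2.058, -0.002]
wrist_force: [-5.1, -3.3, 15.5]
width: 0.663
```

Run:
```python
from h import *
s,m=st();shot('wrist','w16');crop('w16',160,130,360,280,4,'c16')
```

```text
t 16.65 q [ 0.2976  0.287   1.9211 -0.0013  0.9343  0.4399] p [0.5654 0.1991 0.0571] F [-5.1484 -3.2776 15.5198] T [-0.4444  1.127   0.8519] w 56.619294493706406 
yaw_y -8.110771498418199 z [-0.0005 -0.0012 -1.    ]
```

View pics/c16.png

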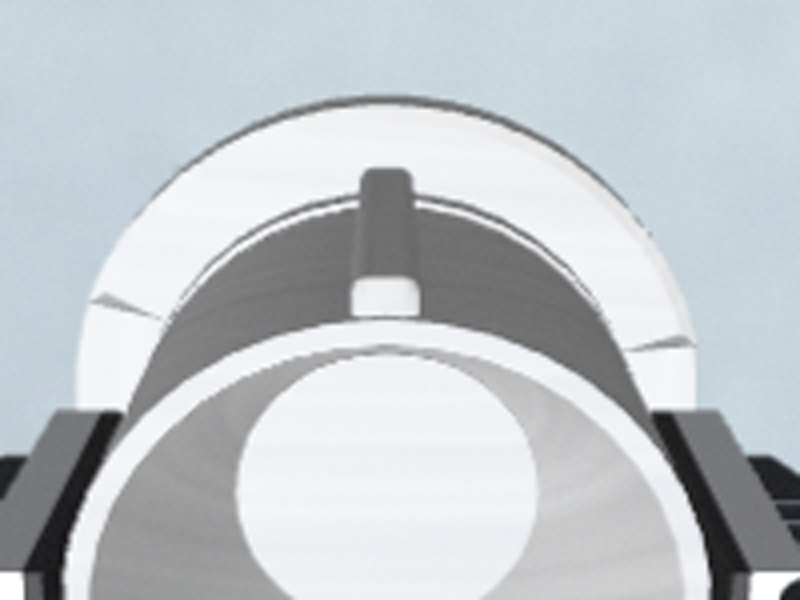

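Emit:
servo_tool(
  plan=[
    [[0,-0.02,0.2,0,0,0.5],[0,-0.02,0.22,0,0,0.6],[0,-0.02,0.22,0,0,0.6],[0,-0.02,0.22,0,0,0.6],[0,-0.02,0.22,0,0,0.6],[0,-0.02,0.22,0,0,0.6]],
  ],
)

```text
time: 17.2
tool_pos: [0.5654, 0.1991, 0.0571]
tcp_rot: [2.379, 2.05, -0.002]
wrist_force: [-6.0, -3.6, 16.6]
width: 0.665
```

Run:
```python
from h import *
s,m=st();shot('wrist','w17');shot('scene','s17');shot('top','t17');crop('s17',165,110,325,240,5,'s17c');st()
```

```text
t 17.2 q [ 0.2981  0.2869  1.9212 -0.0024  0.9341  0.4477] p [0.5654 0.1991 0.0571] F [-5.9786 -3.5951 16.6443] T [-0.4588  1.227   1.1835] w 56.795164086795154 
yaw_y -8.48691413646504 z [-0.     -0.0021 -1.    ]
t 17.35 q [ 0.2981  0.2869  1.9212 -0.0025  0.9342  0.4477] p [0.5654 0.199  0.0572] F [-5.874  -4.0346 16.4621] T [-0.4182  1.2171  1.1524] w 56.751938108754246 
yaw_y -8.485843837942953 z [-0.     -0.0021 -1.    ]
```

View pics/s17c.png

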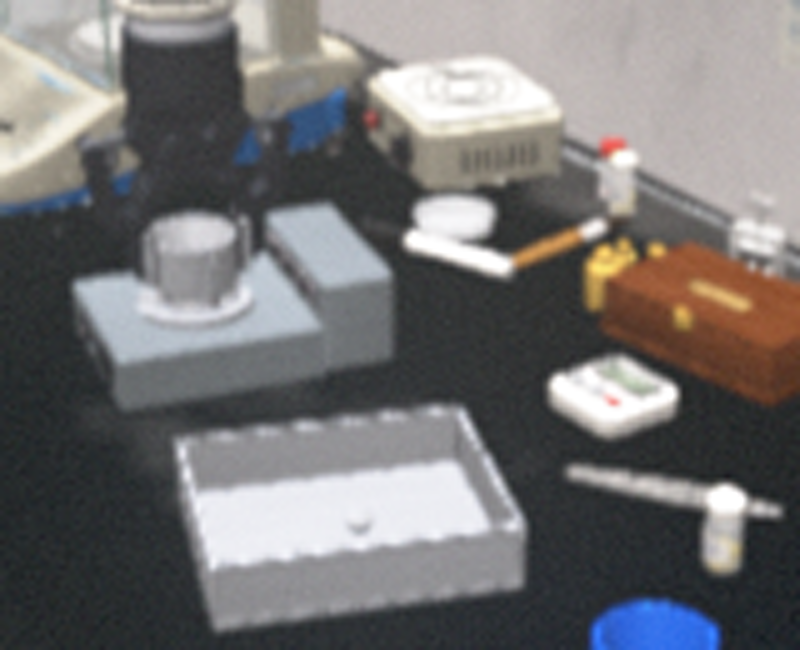

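View pics/t17.png

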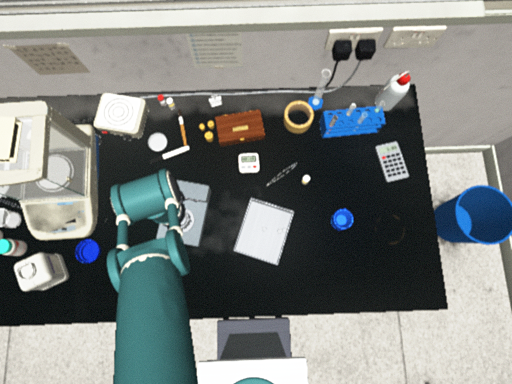

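View pics/w17.png

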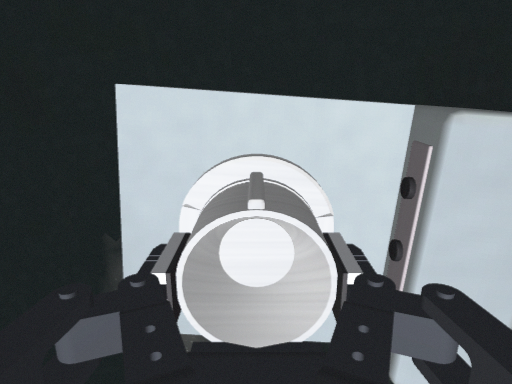

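```bash
python3 -c "
from workcell import finish_job
print(finish_job())"
```

```text
the job is handed in; nothing more can be done
None
```

I picked up the steel bowl, tipped it to 90° over the tray and turned it upright. I then fitted its lugs through the slots, pushed it down until it seated, turned it clockwise to the stop and handed in while still gripping it. It took about 17.4 s of the 56 s allowed.

**Balls:** The wrist picture after tipping showed all three in the tray and the bowl empty. In the last pictures only one ball can be seen, because the camera angle and resolution hide the others.

**Pressed home:** The bowl was seated before I turned it. Its height stayed at 57.1–57.3 mm at the tool tip while the push rose from about 12 N to 19 N, against a spring that needs 8 N. I judged this from height and force, since the plunger itself can't be read.

**Turned to the stop:** The stop came at about 86°, somewhat past the expected 80°. The twist torque rose there from 0.17 to 1.15 N m. The bowl's rib stayed centred between the fingers, so it had not slipped.

**Checks that disagreed:** The two cameras put the holder's position about 2 mm apart, so I relied mainly on the wrist camera. A sideways force of about 7 N remained at the end.

**Bystanders:** The vial, timer, forceps and blue bowl look unmoved in the last pictures.

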